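# Slide the pocket guide back into its tight row

## Robot

A 7-joint arm with a two-finger parallel gripper is mounted at the origin on the work surface. World frame = base frame: x ahead of the robot, y to its left, z up, the work surface at z = 0. Lengths are in m, angles in rad, forces in N, time in s.
With the tool pointing down it reaches from about 0.35 to 0.9 m from the base axis. Payload 7.2 kg.
Tool frame: the origin (TCP) lies on the front face of the gripper's body, between the roots of the fingers; the fingertips stand 80 mm ahead of it and the grasp point (between the pads) lies 61 mm ahead of it; y points along the fingers, x is the direction in which the jaws open and shut, and the axes are right-handed (so a half turn about y gives the same grasp; the last joint's range is limited). The gripper opens to 88 mm and grips with 3 to 60 N. Pads are 20 mm wide; open, the fingers measure 115 mm over their backs; the gripper's body (75 mm by 178 mm) begins 61 mm behind the grasp point.
Start: joints at [-1.407, 0.411, -0.013, 1.596, 0.006, 1.134, -0.082], TCP at [0.144, 0.608, 0.303] pointing down, gripper open.
Joint ranges: [-2.95, 2.95], [-0.29, 1.99], [-1.47, 1.44], [0.14, 2.54], [-1.03, 4.17], [0.13, 1.85], [-2.86, 2.86]. Speed limits (rad/s): [2.39, 2.39, 3.01, 3.01, 3.14, 3.14, 3.14].

## Interface

Orientations are given as [roll, pitch, yaw] about the fixed x, y, z axes, in that order (R = Rz(yaw) Ry(pitch) Rx(roll)).
In Python, from workcell import r gives the robot as it stands.
- The arm moves only by the shell command python3 -m jog 'ROWS' [FORCE]. ROWS is text: rows parted by semicolons, each of 7 numbers parted by spaces: the shift along the tool's x, y, z in mm, then the turn, a rotation vector about the tool's x, y, z in rad, then the opening, from 0 (shut) to 1 (fully open). A call has 1 to 20 rows; each row is the pose to reach, as a shift and turn from the pose commanded when the call began, along the tool's axes at that moment; what a row does not reach only later rows make up. A row lasts 1/8 s, in which the tool goes at most 62.5 mm and 10.7 degrees, less where a joint would pass 70% of its speed; a pose out of reach is approached as far as the arm can. A call with a gripper value outside its range is refused whole. The fingers move at their own pace and stop on an object; FORCE is the grip in N (left out, the last holds). Time passes only in rows, so rows that repeat a pose let the fingers close. It gives the time, the measured TCP pose, the force and the opening at its end, in the units of the state.
- r.get_state(): the state, without advancing time (a new reading comes with each control period).
- r.read_camera(name): name is "side" or "top" or "wrist"; returns the picture (400x640x3 uint8, red, green, blue); there is no depth.
- r.get_calibration(name): a dict with "intrinsics" (3x3 intrinsics, pixels), "world_to_cam" (4x4, takes a point from world to camera coordinates); the wrist camera has in their place "mount" (4x4, takes a point from camera to tool coordinates, whose origin is the TCP and whose axes are the tool frame's). Camera axes: x right, y up, looking along -z (the intrinsics and any distortion apply to the point x, -y, -z); pixel columns grow to the right and rows downward; lengths in m; the calibration is good to about 2 mm. The wrist camera is an equidistant fisheye: a pixel r from the principal point sees the ray r / f radians off the axis. A picture is of the moment at which its call begins: read the wrist's pose just before it. get_calibration takes no time and is no camera call.
- r.sign_off(): hands the job in, once; it reports no verdict.
The state is a dict: "clock": time; "joints": joint angles; "dq": joint speeds; "tau": joint torques, N m; "position": TCP position; "eef_rot": TCP orientation; "ft_force": force on the tool from outside, world axes, zero at the start; "ft_torque": the same for the moment, N m; "width": finger opening in m.
Only numpy, scipy, OpenCV 4.12 (cv2) and the standard library are available. Lean on these libraries where they do the work, as an engineer would, in place of code of your own. Each camera call takes 0.05 s, during which the arm holds its last target. There are 200 camera calls.

## Task

Put the loose pocket guide back into the book rack on the console, between the two other guides of its own size: they stand almost touching, so first nudge one and then the other apart, with the small book beyond each, gently up against the rack's ends. Slide the guide down into the gap until it stands fully home on the rack's base, upright, spine to the front and in line with its two neighbours, and let go; push and press only lightly, keep all the books upright, and leave everything else on the console where it is.

Things in the scene. Friction and masses are not known exactly. Their poses are not given: they have to be found in the camera images.
- loose_guide_mid (a point): Centre (half-way up) of the loose guide, a rigid, thick grey hardback standing alone on the console top (z = 0.100), left or right of the rack: 60 mm deep along its x (spine at -x), 40 thick along y, 110 high along z; top and bottom edges rounded 2 mm; 0.22 kg. Taken from above across its 60 mm depth. Home on the rack's base board (top at z = 0.110) this point is at z = 0.165.
- left_guide_mid (a point): Centre of an identical guide in the rack, same axes: left (+y) neighbour of the place, 1.5 to 4 mm from the right guide. The row runs along its y. Beyond it: the left small book, a free space, the rack's left end (not measured). Slid along +y it takes the small book along and stops solidly at the end, 5 to 34 mm on. Dragged by its top its foot lags and it tilts; eased up 1 to 2 mm it goes freely.
- right_guide_mid (a point): Centre of the other identical guide in the rack: right (-y) neighbour of the place. Slid along its -y it takes the right small book along and stops solidly at the rack's right end (not measured), 5 to 37 mm on. The slack falls left or right differently each time. With both sides up against the ends the gap is 43 mm, 3 more than the loose guide; with one side left as it was the guide does not fit.
- left_small: Small brown book, 50 mm deep, 90 high, upright between the left guide and the left end of the rack (fixed wooden trough, open front and back, end boards 14 mm thick with tops at z = 0.188); origin at the centre of its underside, axes as the guides'. No book may be pressed against the next with more than 12 N; sliding takes 1 to 3 N, so stop when the force rises by about 5 N.
- right_small: Small black book, 50 mm deep, 86 high, upright between the right guide and the rack's right end; origin at the centre of its underside, axes as the guides'.
- coin_tray: Round stainless coin tray, 110 mm wide, 20 mm high, on the console, on the other side of the rack from the loose guide; origin at the centre of its underside. Stays where it is.
- padlock: Grey plastic padlock lying flat, 44 x 75 x 20 mm with its steel shackle to +x; origin under its body. Stays where it is.
- coaster: Round glass coaster, 96 mm wide, 8.5 mm high; origin at the centre of its underside. Stays where it is.
- key_tag: Silver aluminium key tag with a split ring, 50 x 24 x 4 mm; origin at the centre of its underside. Stays where it is.
- doorstop: Hard silicone doorstop wedge, 95 x 36 mm, 30 mm high at its heel (+x); origin at the centre of its underside. Stays where it is.
Things that resemble listed ones, but are neither listed nor needed, are in the scene too. Leave any blue or turquoise look-alike of the part that bears left_guide_mid alone.

How it is judged:
On the way:
1. the two guides in the rack stand apart by at least the loose guide's thickness (horizontal distance between left_guide_mid and right_guide_mid above 0.0795 m and angle between each of left_guide_mid, right_guide_mid's own z axis and vertical below 0.15 rad), for 0.2 s.
At the end, for the whole second after the job is handed in: The loose guide stands on the rack's base between the two others: centre at z 0.161-0.168, all three tilted under 0.06 rad, each neighbour's centre 38-47 mm to its side and within 10 mm front to back, faces parallel within 0.12 rad; small books tilted under 0.15 rad (height (world z) of loose_guide_mid between 0.161 and 0.168 m and angle between each of loose_guide_mid, left_guide_mid, right_guide_mid's own z axis and vertical below 0.06 rad and angle between each of left_small, right_small's own z axis and vertical below 0.15 rad and y of left_guide_mid in the frame of loose_guide_mid between 0.038 and 0.047 m and y of right_guide_mid in the frame of loose_guide_mid between -0.047 and -0.038 m and x of left_guide_mid in the frame of loose_guide_mid between -0.01 and 0.01 m and x of right_guide_mid in the frame of loose_guide_mid between -0.01 and 0.01 m and angle between the y axis of loose_guide_mid and the y axis of left_guide_mid, either way round below 0.12 rad and height (world z) of each of left_guide_mid, right_guide_mid below 0.168 m); the robot touches nothing.
It fails at once if a small book is pressed by its guide with more than 12 N (contact force between left_guide and left_small above 12 N or contact force between right_guide and right_small above 12 N).
It fails at once if the loose guide presses on a neighbour with more than 12 N (contact force between loose_guide and left_guide above 12 N or contact force between loose_guide and right_guide above 12 N).
It fails at once if a book of the row is tipped over (angle between any of left_guide_mid, right_guide_mid, left_small, right_small's own z axis and vertical above 0.5 rad).
It fails at once if something else on the console is moved (distance of any of coin_tray, padlock, coaster, key_tag, doorstop from where it was at the start of the episode above 0.02 m).
It also fails if it takes over 69 s, if anything falls off the work surface, if the arm or the gripper's body presses on something with over 40 N, if the wrist force passes 120 N, or if a joint passes its speed limit or range.

## Working session

There is one attempt and no reset: what is moved stays moved. The work goes in short steps, Python scripts to look and compute and a shell command to move; the robot and the scene stay as the last step left them, time stands still between calls to the robot, and variables do not carry over. Pictures are saved under pics/ and viewed, about 8 in all and at most 12, crops included, and the job is handed in when it is done.

```bash
mkdir -p pics; ls; python3 - <<'E'
from workcell import r
import cv2,numpy as np
s=r.get_state();print({k:np.round(v,3).tolist() for k,v in s.items()})
a=r.read_camera("top");b=r.read_camera("side")
cv2.imwrite("pics/top0.png",a[...,::-1]);cv2.imwrite("pics/side0.png",b[...,::-1])
for n in("top","side","wrist"):
  for k,v in r.get_calibration(n).items(): print(n,k,np.round(v,4).tolist() if not isinstance(v,str) else v)
E
```

```text
pics
{'clock': 0.0, 'joints': [-1.407, 0.412, -0.013, 1.597, 0.006, 1.134, -0.082], 'dq': [-0.001, 0.0, -0.0, -0.0, -0.001, 0.001, 0.001], 'tau': [-0.0, -58.795, 0.642, -29.107, -0.054, 0.018, 0.0], 'position': [0.144, 0.608, 0.302], 'eef_rot': [-1.571, 0.002, 1.339], 'ft_force': [0.323, -0.813, 0.519], 'ft_torque': [-0.031, -0.043, -0.02], 'width': 0.087}
top intrinsics [[401.9177, 0.0, 326.1539], [0.0, 401.9177, 205.4517], [0.0, 0.0, 1.0]]
top world_to_cam [[0.0039, -0.9997, 0.0255, -0.0062], [0.9838, 0.0084, 0.1791, -0.5246], [-0.1792, 0.0244, 0.9835, -1.1795], [0.0, 0.0, 0.0, 1.0]]
side intrinsics [[397.7042, 0.0, 319.9545], [0.0, 397.7042, 199.002], [0.0, 0.0, 1.0]]
side world_to_cam [[0.9595, -0.2812, -0.0153, -0.4915], [0.1563, 0.4865, 0.8596, -0.2036], [-0.2343, -0.8272, 0.5108, -1.0162], [0.0, 0.0, 0.0, 1.0]]
wrist intrinsics [[309.7069, 0.0, 321.024], [0.0, 309.7069, 196.9472], [0.0, 0.0, 1.0]]
wrist mount [[1.0, 0.0006, -0.0005, -0.0003], [-0.0006, 0.2522, -0.9677, -0.0819], [-0.0004, 0.9677, 0.2522, 0.0694], [0.0, 0.0, 0.0, 1.0]]
```

View pics/top0.png

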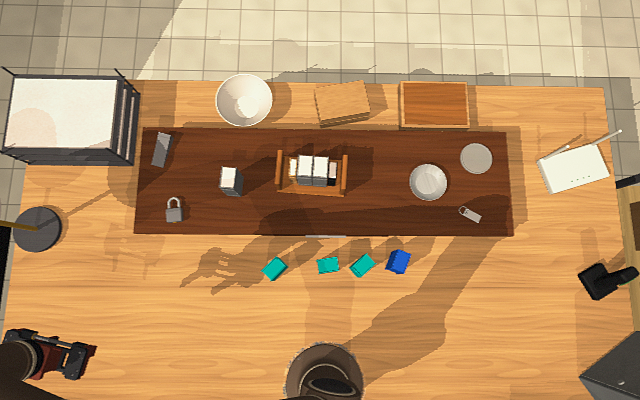

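View pics/side0.png

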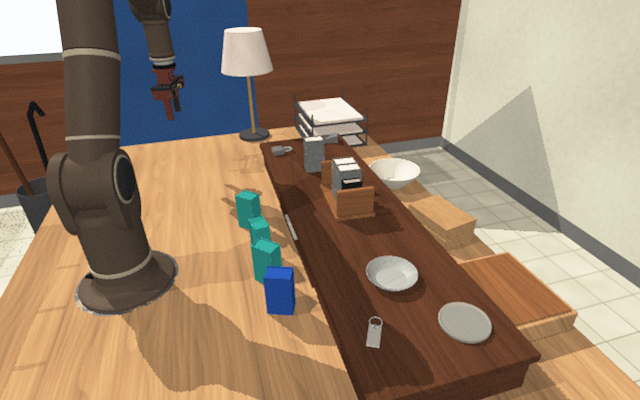

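```bash
cat > h.py <<'E'
import numpy as np,cv2
from workcell import r
from scipy.spatial.transform import Rotation as Ro
def p2w(cam,u,v,z):
    c=r.get_calibration(cam);K=np.array(c["intrinsics"]);T=np.array(c["world_to_cam"])
    d=np.linalg.inv(K)@[u,v,1];d=T[:3,:3].T@(d*[1,-1,-1]);o=-T[:3,:3].T@T[:3,3]
    return o+d*(z-o[2])/d[2]
def wpose():
    s=r.get_state();return np.array(s["position"]),Ro.from_euler("xyz",s["eef_rot"]).as_matrix()
def wp2w(u,v,z,pose):
    c=r.get_calibration("wrist");K=np.array(c["intrinsics"]);M=np.array(c["mount"])
    q=np.array([u-K[0,2],v-K[1,2]])/K[0,0];t=np.linalg.norm(q);s=np.sinc(t/np.pi)
    d=np.array([q[0]*s,-q[1]*s,-np.cos(t)])
    p,R=pose;o=p+R@M[:3,3];d=R@M[:3,:3]@d
    return o+d*(z-o[2])/d[2]
def rows(p,R=None):
    "shift in tool mm from current pose to TCP p"
    P,Rc=wpose();return np.round(Rc.T@(np.array(p)-P)*1000,1)
E
python3 - <<'E'
import cv2
a=cv2.imread("pics/top0.png")[130:210,205:365]
cv2.imwrite("pics/crop1.png",cv2.resize(a,None,fx=5,fy=5,interpolation=cv2.INTER_CUBIC))
E
```

```text
(no output)
```

View pics/crop1.png

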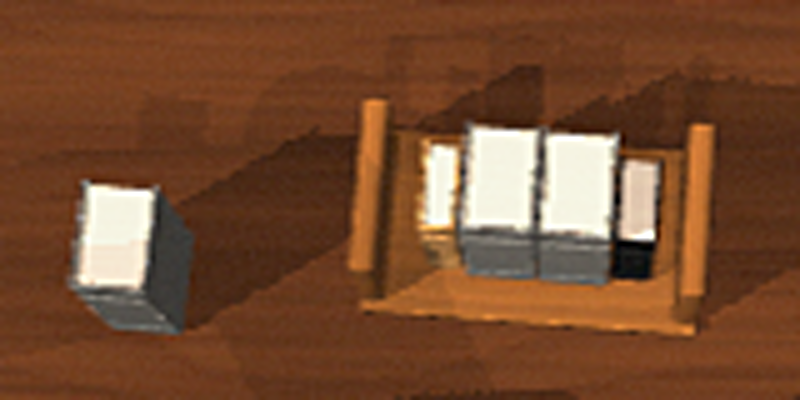

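```bash
python3 - <<'E'
from h import *
f=lambda u,v,z:p2w("top",205+u/5-.4,130+v/5-.4,z)
G={"loose":[(83,182),(158,187),(148,292),(72,287)],"L":[(468,124),(543,130),(536,238),(462,232)],"R":[(546,132),(618,135),(610,243),(539,238)]}
for n,c in G.items():
    P=np.array([f(u,v,.21 if n=="loose" else .22) for u,v in c])
    e=(P[0]+P[1]-P[2]-P[3])/2; w=(P[0]+P[3]-P[1]-P[2])/2
    print(n,P.mean(0).round(4),"yaw",np.arctan2(e[1],e[0]).round(3),np.arctan2(-w[0],w[1]).round(3),np.linalg.norm(e),np.linalg.norm(w))
for u,v in [(388,100),(376,270),(690,124),(683,295)]: print(f(u,v,.188).round(4))
for u,v in [(424,143),(460,146),(622,160),(660,162)]: print(f(u,v,.198).round(4))
E
```

```text
loose [0.5698 0.2634 0.21  ] yaw -0.049 -0.058 0.057596823423060994 0.04010055667497314
L [0.6001 0.0579 0.22  ] yaw -0.045 -0.072 0.05957033131941297 0.03974568214194921
R [0.5972 0.0175 0.22  ] yaw -0.061 -0.047 0.05907431724038995 0.03811496615466724
[0.6546 0.1225 0.188 ]
[0.5583 0.1267 0.188 ]
[ 0.6428 -0.0443  0.188 ]
[ 0.546  -0.0402  0.188 ]
[0.6272 0.1015 0.198 ]
[0.6257 0.0819 0.198 ]
[ 0.6188 -0.0065  0.198 ]
[ 0.6179 -0.0272  0.198 ]
```

```bash
python3 - <<'E'
from h import *
print(rows([.600,.058,.37]))
P,R=wpose();print(R.round(3))
E
```

```text
[-430.5  -67.4 -570.6]
[[ 0.23  -0.    -0.973]
 [ 0.973 -0.001  0.23 ]
 [-0.001 -1.    -0.   ]]
```

```bash
python3 -m jog '-31 -20 -41 0 0.1 0 1; -62 -40 -82 0 0.2 0 1; -92 -67 -122 0 0.3 0 1; -123 -67 -163 0 0.4 0 1; -154 -67 -204 0 0.5 0 1; -184 -67 -245 0 0.6 0 1; -215 -67 -285 0 0.7 0 1; -246 -67 -326 0 0.8 0 1; -277 -67 -367 0 0.9 0 1; -307 -67 -408 0 1.0 0 1; -338 -67 -448 0 1.1 0 1; -369 -67 -489 0 1.2 0 1; -400 -67 -530 0 1.3 0 1; -430 -67 -571 0 1.394 0 1; -430 -67 -571 0 1.394 0 1; -430 -67 -571 0 1.394 0 1'
python3 - <<'E'
from h import *
s=r.get_state();print(s["clock"],s["position"],s["eef_rot"],s["ft_force"],s["joints"])
np.save("pose1.npy",np.array([*wpose()],dtype=object),allow_pickle=True)
cv2.imwrite("pics/w1.png",r.read_camera("wrist")[...,::-1])
E
```

```text
clock: 2.1
position: [0.6001, 0.0592, 0.369]
eef_rot: [-1.571, 0.001, -0.054]
ft_force: [-0.5, 0.7, 0.5]
width: 0.0877
2.1 [0.60011298 0.05921032 0.36903801] [-1.57062992e+00  1.39441313e-03 -5.40922610e-02] [-0.54359365  0.65909906  0.47635871] [-0.60383829  0.35463141  0.57761889  1.59015252 -0.20095075  1.25803415
 -0.0464479 ]Traceback (most recent call last):
  File "<stdin>", line 3, in <module>
ValueError: could not broadcast input array from shape (3,3) into shape (3,)
```

```bash
python3 - <<'E'
from h import *
P,R=wpose();np.savez("pose1.npz",P=P,R=R);print(P)
cv2.imwrite("pics/w1.png",r.read_camera("wrist")[...,::-1])
E
```

```text
[0.60011298 0.05921032 0.36903801]
```

View pics/w1.png

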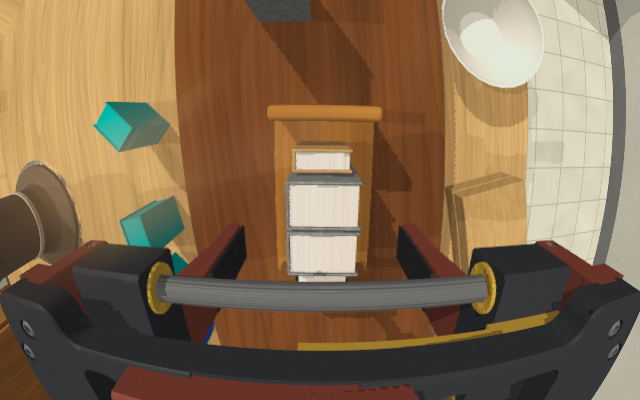

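```bash
python3 - <<'E'
from h import *
d=np.load("pose1.npz");ps=(d["P"],d["R"])
for u,v,z in [(287,181,.22),(361,181,.22),(359,229,.22),(286,229,.22),(288,233,.22),(357,233,.22),(356,274,.22),(287,274,.22),(268,120,.188),(382,120,.188),(293,151,.2),(351,150,.2)]: print(u,v,wp2w(u,v,z,ps).round(4))
E
```

```text
287 181 [0.5743 0.0817 0.22  ]
361 181 [0.6308 0.0787 0.22  ]
359 229 [0.6285 0.0397 0.22  ]
286 229 [0.5702 0.0428 0.22  ]
288 233 [0.5715 0.0393 0.22  ]
357 233 [0.6268 0.0363 0.22  ]
356 274 [ 0.6255 -0.0012  0.22  ]
287 274 [0.5672 0.002  0.22  ]
268 120 [0.5579 0.1292 0.188 ]
382 120 [0.6546 0.1242 0.188 ]
293 151 [0.5786 0.1024 0.2   ]
351 150 [0.6258 0.1006 0.2   ]
```

```bash
python3 -m jog '0 40 1 0 0 0 1; 0 80 1 0 0 0 1; 1 115 1 0 0 0 1; 1 134 1 0 0 0 1; 1 134 1 0 0 0 1; 1 134 1 0 0 0 0.7; 1 134 1 0 0 0 0.6; 1 134 1 0 0 0 0.55; 1 134 1 0 0 0 0.55; 1 134 1 0 0 0 0.55; 1 134 1 0 0 0 0.55' 25
```

```text
clock: 3.52
position: [0.6019, 0.0595, 0.2365]
eef_rot: [-1.57, -0.001, -0.055]
ft_force: [-1.8, 0.0, 6.2]
width: 0.0597
```

```bash
python3 -m jog '0 -1 0 0 0 0 0.55; 0 -2 0 0 0 0 0.55; 0 -2 0 0 0 0 0.55; 0 -2 0 0 0 0 0.55'; python3 -m jog '0 0 1 0 0 0 0.55; 0 0 3 0 0 0 0.55; 0 0 5 0 0 0 0.55; 0 0 7 0 0 0 0.55; 0 0 7 0 0 0 0.55'
```

```text
clock: 4.03
position: [0.6015, 0.0596, 0.2374]
eef_rot: [-1.571, 0.0, -0.055]
ft_force: [0.0, -0.4, -2.1]
width: 0.0598
clock: 4.65
position: [0.602, 0.0669, 0.2376]
eef_rot: [-1.571, 0.0, -0.055]
ft_force: [-0.1, -0.6, -1.6]
width: 0.0599
```

```bash
python3 -m jog '0 0 2 0 0 0 0.55; 0 0 4 0 0 0 0.55; 0 0 6 0 0 0 0.55; 0 0 6 0 0 0 0.55';  python3 -m jog '0 0 1 0 0 0 0.55; 0 0 2 0 0 0 0.55; 0 0 3 0 0 0 0.55; 0 0 3 0 0 0 0.55'
```

```text
clock: 5.15
position: [0.6023, 0.0729, 0.2376]
eef_rot: [-1.571, -0.0, -0.055]
ft_force: [-0.0, 0.8, -1.9]
width: 0.0597
clock: 5.65
position: [0.6025, 0.0757, 0.2376]
eef_rot: [-1.571, 0.0, -0.055]
ft_force: [0.7, 0.3, -1.3]
width: 0.0599
```

```bash
python3 -m jog '0 0 .5 0 0 0 0.55; 0 0 1 0 0 0 0.55;  0 0 1 0 0 0 0.55'
```

```text
clock: 6.02
position: [0.6025, 0.0766, 0.2376]
eef_rot: [-1.571, -0.0, -0.055]
ft_force: [0.1, -0.6, -1.9]
width: 0.0602
```

```bash
python3 -m jog '0 0 .5 0 0 0 0.55; 0 0 1 0 0 0 0.55;  0 0 1 0 0 0 0.55'
```

```text
clock: 6.4
position: [0.6026, 0.0776, 0.2376]
eef_rot: [-1.571, -0.0, -0.055]
ft_force: [-0.2, 0.1, -2.3]
width: 0.0596
```

```bash
python3 -m jog '0 0 .5 0 0 0 0.55; 0 0 1 0 0 0 0.55;  0 0 1 0 0 0 0.55'
```

```text
clock: 6.78
position: [0.6027, 0.0786, 0.2376]
eef_rot: [-1.571, -0.0, -0.055]
ft_force: [0.6, -0.2, -2.3]
width: 0.06
```

```bash
python3 -m jog '0 0 .5 0 0 0 0.55; 0 0 1 0 0 0 0.55;  0 0 1 0 0 0 0.55'
```

```text
clock: 7.15
position: [0.6027, 0.0796, 0.2376]
eef_rot: [-1.571, -0.0, -0.055]
ft_force: [-0.8, 0.6, -2.5]
width: 0.06
```

```bash
python3 - <<'E'
from h import *
P,R=wpose();np.savez("pose2.npz",P=P,R=R);print(P)
a=r.read_camera("wrist")[...,::-1];b=r.read_camera("top")[...,::-1]
a=cv2.resize(a[:250,200:440],None,fx=2,fy=2);b=cv2.resize(b[130:205,260:365],None,fx=4,fy=4,interpolation=2)
c=np.zeros((550,480,3),np.uint8)
cv2.imwrite("pics/w2.png",a);cv2.imwrite("pics/t2.png",b)
E
```

```text
[0.6027132  0.07961774 0.23764781]
```

View pics/w2.png

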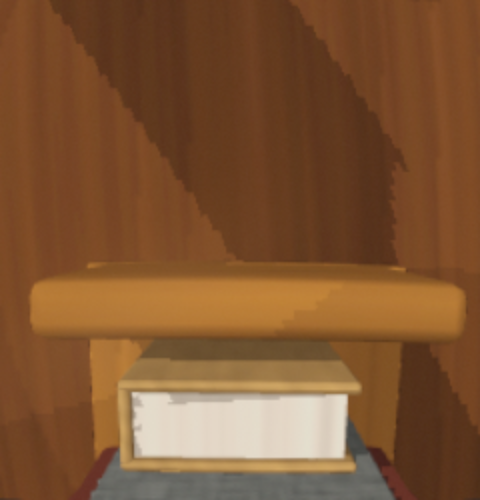

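```bash
python3 - <<'E'
from h import *
d=np.load("pose2.npz");ps=(d["P"],d["R"])
for u,v,z in [(320,168,.188),(320,163,.188),(320,193,.2),(320,234,.2)]: print(u,v,wp2w(u,v,z,ps).round(4))
E
```

```text
320 168 [0.6041 0.1268 0.188 ]
320 163 [0.6043 0.129  0.188 ]
320 193 [0.6037 0.1187 0.2   ]
320 234 [0.6028 0.1012 0.2   ]
```

```bash
python3 -m jog '0 0 1.2 0 0 0 0.55; 0 0 2.4 0 0 0 0.55; 0 0 3.5 0 0 0 0.55; 0 0 3.5 0 0 0 0.55'
```

```text
clock: 7.75
position: [0.6029, 0.0833, 0.2377]
eef_rot: [-1.571, -0.0, -0.055]
ft_force: [0.3, -0.1, -1.9]
width: 0.06
```

```bash
python3 -m jog '0 0 .5 0 0 0 0.55; 0 0 1 0 0 0 0.55;  0 0 1 0 0 0 0.55'
```

```text
clock: 8.12
position: [0.6029, 0.084, 0.2376]
eef_rot: [-1.571, 0.0, -0.055]
ft_force: [-0.1, -0.6, -1.8]
width: 0.0597
```

```bash
python3 -m jog '0 0 .5 0 0 0 0.55; 0 0 1 0 0 0 0.55;  0 0 1 0 0 0 0.55'
```

```text
clock: 8.5
position: [0.603, 0.0851, 0.2376]
eef_rot: [-1.571, -0.0, -0.055]
ft_force: [0.3, -0.1, -1.4]
width: 0.0595
```

```bash
python3 -m jog '0 0 .5 0 0 0 0.55; 0 0 1 0 0 0 0.55;  0 0 1 0 0 0 0.55'
```

```text
clock: 8.88
position: [0.603, 0.0855, 0.2376]
eef_rot: [-1.571, 0.0, -0.055]
ft_force: [-0.4, -3.0, -1.3]
width: 0.0599
```

```bash
python3 -m jog '0 0 .4 0 0 0 0.55; 0 0 .8 0 0 0 0.55;  0 0 .8 0 0 0 0.55'
```

```text
clock: 9.25
position: [0.603, 0.0856, 0.2377]
eef_rot: [-1.572, 0.0, -0.056]
ft_force: [-1.2, -5.9, -0.8]
width: 0.0599
```

```bash
python3 -m jog '0 0 .4 0 0 0 0.55; 0 0 .8 0 0 0 0.55;  0 0 .8 0 0 0 0.55'
```

```text
clock: 9.62
position: [0.603, 0.0856, 0.2377]
eef_rot: [-1.573, 0.0, -0.057]
ft_force: [-1.1, -8.8, -0.8]
width: 0.0599
```

```bash
python3 -m jog '0 0 -1 0 0 0 0.55; 0 0 -2 0 0 0 0.55; 0 1 -2 0 0 0 0.55; 0 2 -2 0 0 0 0.55; 0 2 -2 0 0 0 0.55'
```

```text
clock: 10.25
position: [0.6032, 0.0855, 0.2365]
eef_rot: [-1.571, -0.001, -0.055]
ft_force: [-2.8, -4.2, 5.8]
width: 0.0601
```

```bash
python3 -m jog '0 2 -2 0 0 0 0.7; 0 2 -2 0 0 0 0.9; 0 2 -2 0 0 0 1; 0 2 -2 0 0 0 1; 0 -30 -2 0 0 0 1; 0 -70 -2 0 0 0 1; 0 -100 -20 0 0 0 1; 0 -100 -50 0 0 0 1; 0 -100 -67 0 0 0 1; 0 -100 -67 0 0 0 1'
python3 - <<'E'
from h import *
P,R=wpose();np.savez("pose3.npz",P=P,R=R);print(P,rows([.599,.018,.235]))
a=r.read_camera("wrist")[...,::-1]
cv2.imwrite("pics/w3.png",cv2.resize(a[60:330,220:420],None,fx=2,fy=2))
E
```

```text
clock: 11.5
position: [0.5991, 0.0175, 0.3354]
eef_rot: [-1.571, 0.0, -0.057]
ft_force: [0.3, 0.5, 0.2]
width: 0.0874
[0.5991267  0.01753899 0.33538782] [-1.000e-01  1.004e+02  5.000e-01]
```

View pics/w3.png

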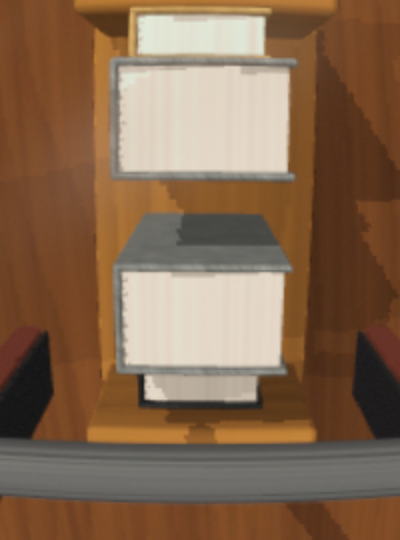

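```bash
python3 - <<'E'
from h import *
d=np.load("pose3.npz");ps=(d["P"],d["R"])
for u,v,z in [(279,194,.22),(365,194,.22),(363,246.5,.22),(279,246.5,.22),(276,150,.22),(366,149,.22),(290,263,.196),(350,263,.196)]: print(u,v,wp2w(u,v,z,ps).round(4))
E
python3 -m jog '0 40 1 0 0 0 1; 0 80 1 0 0 0 1; 0 100 1 0 0 0 1; 0 100 1 0 0 0 1; 0 100 1 0 0 0 0.7; 0 100 1 0 0 0 0.6; 0 100 1 0 0 0 0.55; 0 100 1 0 0 0 0.55; 0 100 1 0 0 0 0.55; 0 100 1 0 0 0 0.55' 25
```

```text
279 194 [0.5717 0.0384 0.22  ]
365 194 [0.6285 0.0351 0.22  ]
363 246.5 [ 0.6265 -0.0026  0.22  ]
279 246.5 [0.568  0.0008 0.22  ]
276 150 [0.5722 0.0675 0.22  ]
366 149 [0.63   0.0648 0.22  ]
290 263 [ 0.5711 -0.0244  0.196 ]
350 263 [ 0.6189 -0.0271  0.196 ]
clock: 12.8
position: [0.5996, 0.0198, 0.2364]
eef_rot: [-1.57, -0.001, -0.055]
ft_force: [-1.3, 0.6, 5.8]
width: 0.0601
```

```bash
python3 -m jog '0 -1 0 0 0 0 0.55; 0 -2 0 0 0 0 0.55; 0 -2 0 0 0 0 0.55; 0 -2 -1 0 0 0 0.55; 0 -2 -3 0 0 0 0.55; 0 -2 -5 0 0 0 0.55; 0 -2 -7 0 0 0 0.55; 0 -2 -9 0 0 0 0.55; 0 -2 -10.5 0 0 0 0.55; 0 -2 -10.5 0 0 0 0.55'
```

```text
clock: 14.05
position: [0.5988, 0.009, 0.2377]
eef_rot: [-1.571, -0.0, -0.055]
ft_force: [-1.0, -0.1, -2.3]
width: 0.0601
```

```bash
python3 -m jog '0 0 -.5 0 0 0 0.55; 0 0 -1 0 0 0 0.55;  0 0 -1 0 0 0 0.55'
```

```text
clock: 14.42
position: [0.5988, 0.0083, 0.2377]
eef_rot: [-1.571, -0.0, -0.055]
ft_force: [0.5, 1.1, -1.4]
width: 0.0598
```

```bash
python3 -m jog '0 0 -.5 0 0 0 0.55; 0 0 -1 0 0 0 0.55;  0 0 -1 0 0 0 0.55'
```

```text
clock: 14.8
position: [0.5987, 0.0072, 0.2376]
eef_rot: [-1.571, -0.0, -0.055]
ft_force: [0.3, 0.7, -1.9]
width: 0.0601
```

```bash
python3 -m jog '0 0 -.5 0 0 0 0.55; 0 0 -1 0 0 0 0.55;  0 0 -1 0 0 0 0.55'
```

```text
clock: 15.18
position: [0.5986, 0.0061, 0.2376]
eef_rot: [-1.571, 0.0, -0.055]
ft_force: [-0.4, -0.1, -2.4]
width: 0.0601
```

```bash
python3 -m jog '0 0 -.5 0 0 0 0.55; 0 0 -1 0 0 0 0.55;  0 0 -1 0 0 0 0.55'
```

```text
clock: 15.55
position: [0.5986, 0.0051, 0.2376]
eef_rot: [-1.571, 0.0, -0.055]
ft_force: [-0.7, 0.6, -3.1]
width: 0.06
```

```bash
python3 -m jog '0 0 -.4 0 0 0 0.55; 0 0 -.8 0 0 0 0.55;  0 0 -.8 0 0 0 0.55'
```

```text
clock: 15.92
position: [0.5985, 0.0045, 0.2376]
eef_rot: [-1.571, 0.0, -0.055]
ft_force: [0.9, 0.3, -3.1]
width: 0.0601
```

```bash
python3 -m jog '0 0 -.4 0 0 0 0.55; 0 0 -.8 0 0 0 0.55;  0 0 -.8 0 0 0 0.55'
```

```text
clock: 16.3
position: [0.5986, 0.0044, 0.2377]
eef_rot: [-1.57, 0.0, -0.054]
ft_force: [-0.9, 5.5, -2.2]
width: 0.06
```

```bash
python3 -m jog '0 0 -.4 0 0 0 0.55; 0 0 -.8 0 0 0 0.55;  0 0 -.8 0 0 0 0.55'
```

```text
clock: 16.68
position: [0.5986, 0.0043, 0.2377]
eef_rot: [-1.569, 0.0, -0.054]
ft_force: [0.2, 7.1, -1.7]
width: 0.0598
```

```bash
python3 -m jog '0 0 1 0 0 0 0.55; 0 0 1.6 0 0 0 0.55; 0 1 1.6 0 0 0 0.55; 0 2 1.6 0 0 0 0.55; 0 2 1.6 0 0 0 0.55; 0 2 1.6 0 0 0 0.7; 0 2 1.6 0 0 0 0.9; 0 2 1.6 0 0 0 1; 0 2 1.6 0 0 0 1; 0 -30 1.6 0 0 0 1; 0 -70 1.6 0 0 0 1; 0 -120 10 0 0 0 1; 0 -130 20 0 0 0 1; 0 -130 20 0 0 0 1; 0 -130 20 0 0 0 1'
python3 - <<'E'
from h import *
P,R=wpose();np.savez("pose4.npz",P=P,R=R);print(P)
a=r.read_camera("wrist")[...,::-1]
cv2.imwrite("pics/w4.png",cv2.resize(a[90:290,220:420],None,fx=3,fy=3))
E
```

```text
clock: 18.55
position: [0.599, 0.0227, 0.3661]
eef_rot: [-1.572, 0.002, -0.055]
ft_force: [-0.5, -0.3, -0.6]
width: 0.0876
[0.59899342 0.02268129 0.36606114]
```

View pics/w4.png

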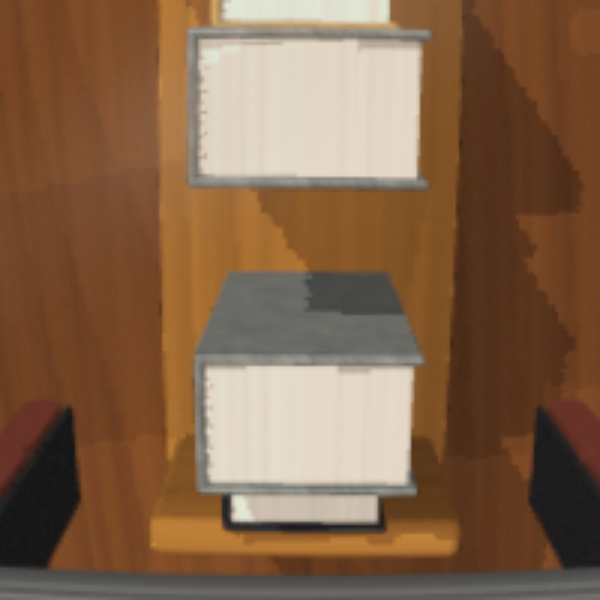

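```bash
python3 - <<'E'
from h import *
d=np.load("pose4.npz");ps=(d["P"],d["R"])
f=lambda a,b:wp2w(220+a/3-.33,90+b/3-.33,.22,ps)
for n,c in {"L":[(189,30),(430,30),(428,187),(188,187)],"R":[(196,355),(423,357),(416,493),(198,493)]}.items():
    P=np.array([f(*q) for q in c]);print(n,P.round(4).tolist(),P.mean(0).round(4))
print(rows([.5698,.2634,.33]))
E
```

```text
L [[0.5745, 0.1066, 0.22], [0.633, 0.1034, 0.22], [0.6309, 0.0646, 0.22], [0.5717, 0.0678, 0.22]] [0.6025 0.0856 0.22  ]
R [[0.5702, 0.0246, 0.22], [0.6285, 0.0208, 0.22], [0.626, -0.0177, 0.22], [0.5671, -0.0144, 0.22]] [0.5979 0.0033 0.22  ]
[-42.4  35.9 239. ]
```

```bash
python3 -m jog '-8 0 48 0 0 0 1; -17 5 96 0 0 0 1; -25 15 144 0 0 0 1; -34 25 192 0 0 0 1; -42 36 239 0 0 0 1; -42 36 239 0 0 0 1; -42 36 239 0 0 0 1'
python3 - <<'E'
from h import *
P,R=wpose();np.savez("pose5.npz",P=P,R=R);print(P)
a=r.read_camera("wrist")[...,::-1]
cv2.imwrite("pics/w5.png",cv2.resize(a[130:330,220:420],None,fx=3,fy=3))
E
```

```text
clock: 19.48
position: [0.5708, 0.2626, 0.3307]
eef_rot: [-1.573, 0.001, -0.056]
ft_force: [0.5, -0.1, -0.3]
width: 0.0876
[0.57084835 0.26261179 0.33070539]
```

View pics/w5.png

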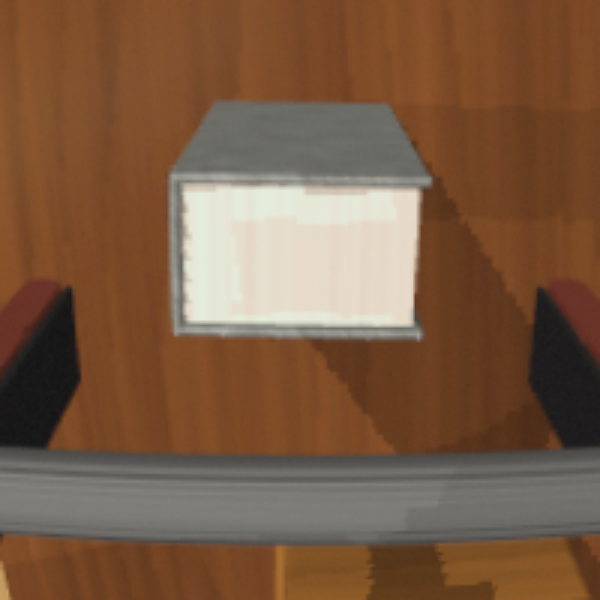

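```bash
python3 - <<'E'
from h import *
d=np.load("pose5.npz");ps=(d["P"],d["R"])
f=lambda a,b:wp2w(220+a/3-.33,130+b/3-.33,.21,ps)
P=np.array([f(*q) for q in [(169,175),(432,182),(422,338),(175,333)]]);print(P.round(4).tolist(),P.mean(0).round(4))
print([np.arctan2(*(P[i]-P[j])[[1,0]]).round(4) for i,j in((1,0),(2,3))], np.arctan2(*(P[0]+P[1]-P[2]-P[3])[[0,1]]).round(4))
m=P.mean(0);print(rows([m[0],m[1],.226]))
E
```

```text
[[0.5408, 0.2862, 0.21], [0.5999, 0.2812, 0.21], [0.5969, 0.2433, 0.21], [0.5385, 0.2478, 0.21]] [0.569  0.2646 0.21  ]
[np.float64(-0.0834), np.float64(-0.0772)] 0.0698
[ -2.3 105.2   2.7]
```

```bash
python3 -m jog '-1 40 2 0 0.02 0 1; -2 80 2 0 0.02 0 1; -2 104 2 0 0.02 0 1; -2 104 2 0 0.02 0 1; -2 104 2 0 0.02 0 0.7; -2 104 2 0 0.02 0 0.6; -2 104 2 0 0.02 0 0.55; -2 104 2 0 0.02 0 0.55; -2 104 2 0 0.02 0 0.55; -2 104 2 0 0.02 0 0.55; -2 84 2 0 0.02 0 0.55; -2 44 2 0 0.02 0 0.55; -2 4 2 0 0.02 0 0.55; -2 -36 2 0 0.02 0 0.55; -2 -36 2 0 0.02 0 0.55; -2 -36 2 0 0.02 0 0.55' 25
python3 - <<'E'
from h import *
P,R=wpose();np.savez("pose6.npz",P=P,R=R);print(P)
a=r.read_camera("wrist")[...,::-1]
cv2.imwrite("pics/w6.png",cv2.resize(a[130:330,220:420],None,fx=3,fy=3))
print(rows([.6002,.0447,.3657]))
E
```

```text
clock: 21.52
position: [0.5683, 0.2659, 0.3663]
eef_rot: [-1.572, 0.002, -0.075]
ft_force: [0.6, -0.8, -2.4]
width: 0.0601
[0.56826024 0.26589244 0.3663315 ]
[  48.5    0.4 -218.2]
```

View pics/w6.png

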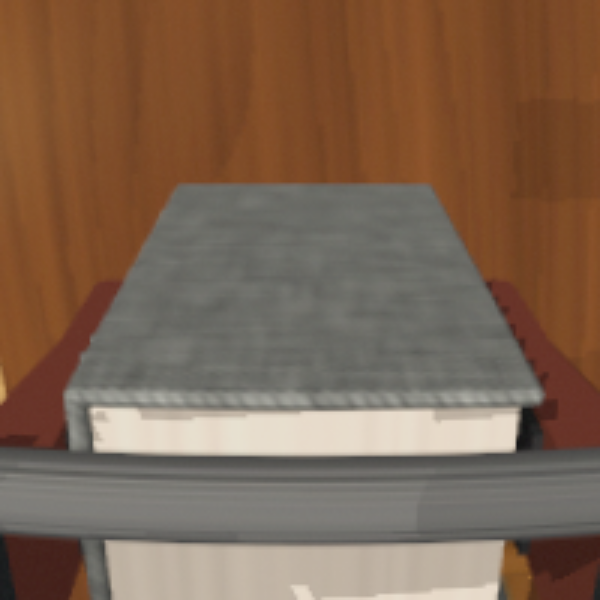

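```bash
python3 - <<'E'
from h import *
d=np.load("pose6.npz");ps=(d["P"],d["R"])
f=lambda a,b,z:d["R"].T@(wp2w(220+a/3-.33,130+b/3-.33,z,ps)-d["P"])*1000
z=d["P"][2]
for a,b,h in [(66,391,-.0165),(543,399,-.0165),(183,184,-.1265),(428,184,-.1265)]: print(f(a,b,z+h).round(1))
E
```

```text
[-29.3  16.5  19.4]
[28.1 16.4 18.4]
[-28.8 126.5  18.6]
[ 28.  126.4  18.6]
```

```bash
python3 -m jog '8 0 -36 0 -0.003 0 0.55; 16 0 -72 0 -0.006 0 0.55; 24 0 -108 0 -0.01 0 0.55; 32 0 -144 0 -0.014 0 0.55; 40 0 -180 0 -0.018 0 0.55; 48.5 0 -218 0 -0.019 0 0.55; 48.5 0 -218 0 -0.019 0 0.55; 48.5 0 -218 0 -0.019 0 0.55; 48.5 12 -218 0 -0.019 0 0.55; 48.5 12 -218 0 -0.019 0 0.55; 48.5 12 -218 0 -0.019 0 0.55'
python3 - <<'E'
from h import *
P,R=wpose();np.savez("pose7.npz",P=P,R=R);print(P)
a=r.read_camera("wrist")[...,::-1]
cv2.imwrite("pics/w7.png",cv2.resize(a[100:290,210:430],None,fx=3,fy=3))
print(rows([.6002,.0452,.236]))
E
```

```text
clock: 22.95
position: [0.6008, 0.0454, 0.3553]
eef_rot: [-1.571, 0.001, -0.055]
ft_force: [0.2, -0.0, -2.8]
width: 0.0597
[0.60080391 0.04544939 0.35532212]
[-7.000e-01  1.196e+02 -1.000e-01]
```

View pics/w7.png

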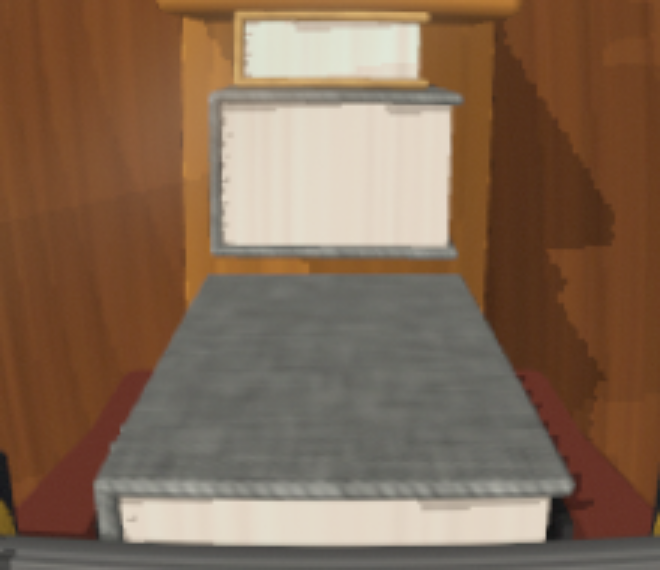

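```bash
python3 - <<'E'
from h import *
d=np.load("pose7.npz");ps=(d["P"],d["R"])
f=lambda a,b,z:d["R"].T@(wp2w(210+a/3-.33,100+b/3-.33,z,ps)-d["P"])*1000
for a,b,h in [(209,257,.22),(456,257,.22),(207,275,.229),(460,275,.229)]: print(f(a,b,h).round(1))
E
```

```text
[-30.9 135.3  20.7]
[ 28.6 135.3  20.7]
[-30.2 126.3  18.4]
[ 28.5 126.3  18.4]
```

```bash
python3 -m jog '-0.5 4 0.4 0 0 0 0.55; -0.5 9 0.4 0 0 0 0.55; -0.5 14 0.4 0 0 0 0.55; -0.5 19 0.4 0 0 0 0.55; -0.5 19 0.4 0 0 0 0.55'
```

```text
clock: 23.62
position: [0.6002, 0.0452, 0.3361]
eef_rot: [-1.571, 0.001, -0.056]
ft_force: [-0.2, 0.1, -2.2]
width: 0.0599
```

```bash
python3 -m jog '0 10 0 0 0 0 0.55; 0 20 0 0 0 0 0.55; 0 30 0 0 0 0 0.55; 0 40 0 0 0 0 0.55; 0 40 0 0 0 0 0.55'
```

```text
clock: 24.25
position: [0.6, 0.0453, 0.2956]
eef_rot: [-1.571, 0.002, -0.056]
ft_force: [-0.3, -0.4, -1.8]
width: 0.0599
```

```bash
python3 -m jog '0 10 0 0 0 0 0.55; 0 20 0 0 0 0 0.55; 0 30 0 0 0 0 0.55; 0 40 0 0 0 0 0.55; 0 46 0 0 0 0 0.55;0 50 0 0 0 0 0.55;0 53 0 0 0 0 0.55; 0 53 0 0 0 0 0.55'
```

```text
clock: 25.25
position: [0.6005, 0.0453, 0.2436]
eef_rot: [-1.571, 0.0, -0.056]
ft_force: [-0.3, 0.2, -2.5]
width: 0.0599
```

```bash
python3 -m jog '0 2 0 0 0 0 0.55; 0 4 0 0 0 0 0.55; 0 5.5 0 0 0 0 0.55; 0 5.5 0 0 0 0 0.55'
```

```text
clock: 25.75
position: [0.6005, 0.0453, 0.2386]
eef_rot: [-1.57, -0.0, -0.056]
ft_force: [-0.7, -0.7, 2.9]
width: 0.0598
```

```bash
python3 -m jog '0 .5 0 0 0 0 0.55; 0 1 0 0 0 0 0.55; 0 1 0 0 0 0 0.55'
```

```text
clock: 26.12
position: [0.6005, 0.0452, 0.2385]
eef_rot: [-1.57, -0.0, -0.056]
ft_force: [-3.9, 0.3, 13.2]
width: 0.0596
```

```bash
python3 -m jog '0 .5 0 0 0 0 0.55; 0 1 0 0 0 0 0.55; 0 1 0 0 0 0 0.55'
```

```text
clock: 26.5
position: [0.6004, 0.0451, 0.2385]
eef_rot: [-1.569, -0.001, -0.056]
ft_force: [-8.5, -0.2, 19.7]
width: 0.06
```

```bash
python3 -m jog '0 -1 0 0 0 0 0.55; 0 -1.8 0 0 0 0 0.55; 0 -1.8 0 0 0 0 0.7; 0 -1.8 0 0 0 0 0.9; 0 -1.8 0 0 0 0 1; 0 -1.8 0 0 0 0 1; 0 -1.8 0 0 0 0 1; 0 -30 0 0 0 0 1; 0 -70 0 0 0 0 1; 0 -110 0 0 0 0 1; 0 -140 0 0 0 0 1; 0 -140 0 0 0 0 1; 0 -140 0 0 0 0 1'
python3 - <<'E'
from h import *
P,R=wpose();np.savez("pose8.npz",P=P,R=R);print(P)
a=r.read_camera("wrist")[...,::-1]
b=r.read_camera("side")[...,::-1]
a=cv2.resize(a[100:300,220:420],None,fx=2.5,fy=2.5,interpolation=2);b=cv2.resize(b[135:235,300:400],None,fx=5,fy=5,interpolation=2)
cv2.imwrite("pics/w8.png",np.hstack([a,b])[:, :800] if 0 else cv2.resize(np.hstack([a,b]),(800,400)))
E
```

```text
clock: 28.12
position: [0.6001, 0.0454, 0.3753]
eef_rot: [-1.571, 0.001, -0.056]
ft_force: [-0.4, 0.6, -0.9]
width: 0.088
[0.60009507 0.04538988 0.37527369]
```

View pics/w8.png

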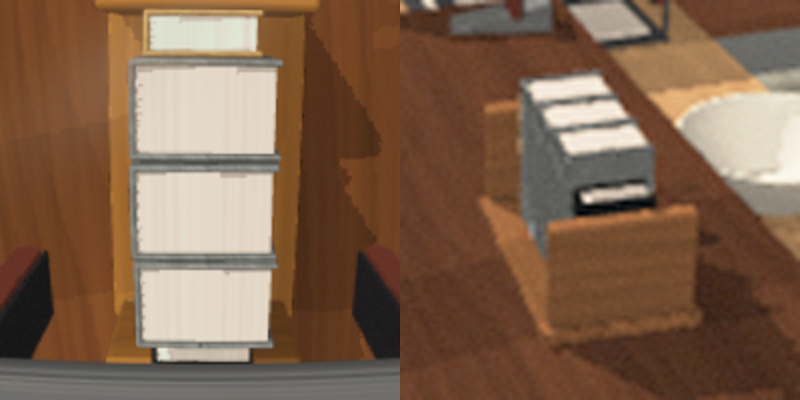

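```bash
python3 - <<'E'
from h import *
d=np.load("pose8.npz");ps=(d["P"],d["R"])
f=lambda a,b:d["R"].T@(wp2w(220+a/2-.25,100+b/2-.25,.22,ps)-d["P"])*1000
for a,b in [(130,61),(282,61),(280,157),(131,159),(131,167),(278,167),(276,258),(134,260),(135,265),(275,264),(272,345),(137,346)]: print(f(a,b).round(1))
print(r.sign_off(), r.get_state()["clock"])
E
```

```text
[-28.4 155.3  59.5]
[ 29.6 155.2  59.5]
[ 29.6 155.2  22. ]
[-28.8 155.3  21.2]
[-28.9 155.3  18. ]
[ 28.9 155.2  18. ]
[ 29.3 155.2 -20.1]
[-28.9 155.3 -21. ]
[-28.6 155.3 -23.2]
[ 29.  155.2 -22.8]
[ 29.3 155.2 -60.6]
[-29.2 155.3 -61.1]
the job is handed in; nothing more can be done
the job is handed in; nothing more can be done
```

The loose guide is back in the rack between its two neighbours, and I handed the job in at about 28 s on the robot's clock. No verdict was reported.

- **Making room:** I eased the left guide up about 1 mm and slid it with the brown book about 26 mm to the left end. I then slid the right guide with the black book about 15 mm to the right end. The sideways wrist force peaked at 8.8 N on the left and 7.1 N on the right. The gap then measured about 43.5 mm in the wrist camera.
- **Inserting:** The loose guide went down the gap with no sideways contact in the force readings and stopped on the base. I then released it and backed the gripper 140 mm clear.

**Last checks**
- The wrist and side pictures show all three guides upright, at one height and in line front to back within about 1 mm, spines to the front.
- The centres are about 41–42 mm apart.
- Both small books look upright against the ends.

**Departures and gaps**
- **Force above plan:** The force at the left end went past the roughly 5 N stopping rise. The last seating step pressed the guide onto the base with about 20 N vertically, more than intended. I eased it off before releasing.
- **Seated height not measured directly:** On the tool readings the guide's underside came out at 0.110–0.112 m, against the base at 0.110 m.
- **Other objects:** I did not measure the coin tray, padlock, coaster, key tag or doorstop afterwards. Nothing I did went near them.

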